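# Put the highlighter in the pen tray and slide the calculator into its dock

## Task

The highlighter has been left in the calculator's dock. Pick it out and lay it (do not drop it) flat and face up in the long pen tray, down between the tray's walls; then slide the desk calculator along the desk, without lifting it, through the open end of the dock until its leading end is right up against the dock's back wall. Leave everything else on the desk where it is.

Things in the scene. Friction and masses are not known exactly. Their poses are not given: they have to be found in the camera images.
- highlighter: Flat highlighter pen, a rounded bar 120 long (x) x 22 wide (y) x 15 high (z) mm, 25 to 50 g; white body, black cap with a steel clip on the top face at the +x end. Origin: centre of its underside. It starts on the bare desk inside the dock, face up.
- pen_tray: Black pen tray, fixed: the longer of two low trays. Inside 136 (x) x 32 (y) mm, floor 3 mm thick, walls 4 mm thick rising to 11 mm above the desk. Both long walls have a gap 64 mm wide in the middle for the fingers. Origin: centre of its underside, on the desk. A highlighter lying in it has its origin 3 mm above the desk; its cap may point either way.
- short_tray: Black plastic short tray, fixed, of the same make: inside 80 (x) x 32 (y) mm, walls to 11 mm; holds the eraser. Too short for the highlighter. Origin: centre of its underside. The two trays may swap places.
- calculator: Grey desk calculator, a flat box 150 long (x) x 105 wide (y) x 20 high (z) mm, 0.15 to 0.3 kg, white and black keys standing 3 mm higher on top (look only), display at the +x end. Origin: centre of its underside. It lies flat on the desk, keys up, too wide to grasp, its +x end roughly towards the dock.
- dock: Black plastic dock, fixed: walls 22 mm high, 8 mm thick on the bare desk, no floor. Origin: middle of the bay, on the desk. Inner faces: back wall at x = +73 mm, side walls at y = +-59.5 mm (x -53 to +73), flaring out 12 mm each from x = -53 to the open mouth at x = -75 mm. With the calculator against the back wall its origin is at x = -2 mm, its trailing end at x = -77 mm.
- eraser: White eraser in a card sleeve, 46 x 20 x 12 mm, lying in the short tray. Origin: centre of its underside. Bystander.
- stapler: Black and steel stapler, 122 x 34 x 50 mm, standing on the desk near the robot. Origin: centre of its underside. Bystander.
- clip_dish: Clear round dish of paper clips, 60 mm across, 22 mm high, beyond the dock. Origin: centre of its underside. Bystander.
- tape_roll: Roll of paper tape lying flat, 68 mm across, 19 mm high, beyond the dock. Origin: centre of its underside. Bystander.
- note_pad: Pad of paper notes, 76 x 76 x 14 mm, on the desk near the robot. Origin: centre of its underside. Bystander.
Things that resemble listed ones, but are neither listed nor needed, are in the scene too. Several things have the shape of the highlighter; the one meant has the colours described above. Of the things that look like the calculator, the larger one is meant.

How it is judged:
On the way, in this order (a step that is already met when the one before it is completed fails the run):
1. the highlighter lies flat in the pen tray, let go (x of highlighter in the frame of pen_tray between -0.01 and 0.01 m and y of highlighter in the frame of pen_tray between -0.0075 and 0.0075 m and z of highlighter in the frame of pen_tray below 0.006 m and angle between the x axis of highlighter and the x axis of pen_tray, either way round below 0.12 rad and angle between highlighter's own z axis and vertical below 0.06 rad and contact force between the fingers and highlighter below 0.05 N), for 0.2 s.
2. the calculator is fully home in the dock (x of calculator in the frame of dock above -0.007 m and y of calculator in the frame of dock between -0.009 and 0.009 m and angle between the x axis of calculator and the x axis of dock, either way round below 0.12 rad and height (world z) of calculator below 0.003 m and angle between calculator's own z axis and vertical below 0.04 rad), for 0.2 s.
At the end, for the whole second after the job is handed in: Highlighter face up on the pen tray's floor: centred within 10 mm along, 7.5 mm across, 0.12 rad, origin under 6 mm above the tray's underside, tilt < 0.06 rad. Calculator flat on the desk in the dock: within 5 mm of the back wall, 9 mm of the centre line, 0.12 rad, either end first. Both at rest (all of step 2 and x of highlighter in the frame of pen_tray between -0.01 and 0.01 m and y of highlighter in the frame of pen_tray between -0.0075 and 0.0075 m and z of highlighter in the frame of pen_tray below 0.006 m and angle between the x axis of highlighter and the x axis of pen_tray, either way round below 0.12 rad and angle between highlighter's own z axis and vertical below 0.06 rad and linear speed of each of highlighter, calculator below 0.02 m/s); the robot touches nothing.
It fails at once if the calculator is lifted or tipped (underside centre above 15 mm, or tilt over 0.2 rad) (height (world z) of calculator above 0.015 m or angle between calculator's own z axis and vertical above 0.2 rad).
It fails at once if the highlighter is dropped (not held by the fingers while more than 30 mm above the desk) (height (world z) of highlighter above 0.03 m and contact force between the fingers and highlighter below 0.01 N).
It fails at once if a bystander is disturbed (moved more than 25 mm) (distance of any of stapler, clip_dish, tape_roll, note_pad, eraser from where it was at the start of the episode above 0.025 m).
It also fails if it takes over 64 s, if anything falls off the work surface, if the arm or the gripper's body presses on something with over 40 N, if the wrist force passes 120 N, or if a joint passes its speed limit or range.

## Robot

A 6-joint arm with a two-finger parallel gripper is mounted at the origin on the work surface. World frame = base frame: x ahead of the robot, y to its left, z up, the work surface at z = 0. Lengths are in m, angles in rad, forces in N, time in s.
With the tool pointing down it reaches from about 0.325 to 1 m from the base axis. Payload 5.1 kg.
Tool frame: the origin (TCP) lies on the centre line of the jaws, within the pads' length; the fingertips stand 14 mm ahead of it and the grasp point (between the pads) lies 5 mm behind it; z points along the fingers, y is the line along which they close (so a half turn about z gives the same grasp; the last joint's range is limited). The gripper opens to 85 mm and grips with 20 to 120 N. Pads are 22 mm wide; open, the fingers measure 114 mm over their backs; the gripper's body (76 mm by 85 mm) begins 54 mm behind the grasp point. The pads swing forward as they close: fully open they stand 13 mm farther back than shut.
Start: joints at [-1.263, 0.124, 1.65, -0, 1.367, -0.083], TCP at [0.248, -0.601, 0.245] pointing down, gripper open.
Joint ranges: [-2.61, 2.61], [-1.02, 2.33], [0.03, 2.71], [-1.35, 4.49], [0.32, 2.68], [-2.91, 2.91]. Speed limits (rad/s): [2.57, 2.57, 3.14, 3.14, 3.14, 3.14].

## Interface

Orientations are given as a unit quaternion [x, y, z, w].
In Python, from plant import state, capture, hand_in, cut_out, place_of gives the robot as it stands.
- The arm moves only by the tool servo_tool, never from a script. Its argument "moves" is a list of rows, each an object with "claw": the finger opening in m, from 0 to 0.0854; "delta_pos": the shift along the world's x, y, z in m, a list of three; "yaw": the turn about the world's z in degrees. A call has 1 to 20 rows; each row is the pose to reach, as a shift and turn from the pose commanded when the call began; what a row does not reach only later rows make up. A row lasts 1/12 s, in which the tool goes at most 41.7 mm and 7.16 degrees, less where a joint would pass 70% of its speed; a pose out of reach is approached as far as the arm can. A call with a gripper value outside its range is refused whole. The fingers move at their own pace and stop on an object; "grip_force" is the grip in N (left out, the last holds). Time passes only in rows, so rows that repeat a pose let the fingers close. It gives the time, the measured TCP pose, the force, the opening and the grip force at its end, in the units of the state.
- state(): the state, without advancing time (a new reading comes with each control period).
- capture(name): name is "side" or "top"; returns a dict with "img" (480x640x3 uint8, red, green, blue), "fx", "fy", "cx", "cy" (pixels), "world_to_cam" (4x4, takes a point from world to camera coordinates). Camera axes: x right, y up, looking along -z (the intrinsics and any distortion apply to the point x, -y, -z); pixel columns grow to the right and rows downward; lengths in m; the calibration is good to about 2 mm. A picture is of the moment at which its call begins. There is no depth.
- hand_in(): hands the job in; it is judged then, once.
Trained networks look in a picture, given as the dict that the camera call returned (one of the last four; its "shot" number tells which), for a name from the list of things; names that differ only in an ending like _2 or _b are one class to them, and where a whole thing is asked for, a point or a joint stands for the part that bears it (a point fixed in the world has none). Each returns a list of dicts, best first, with "conf" (0 to 1); they miss things now and then, are a little off and sometimes report something else, mostly with a low value. They report only what shows in the picture. A call takes as long as a camera call. They do not tell look-alikes from the thing itself.
- cut_out(picture, thing): "mask" (480x640 bool, what is visible of it) and "pixel" ([column, row] in pixels, amid what is visible of it).
- place_of(picture, thing): "pixel" ([column, row] in pixels: a listed point, or the origin of a listed thing).
The state is a dict: "time": time; "joint_positions": joint angles; "joint_vel": joint speeds; "joint_efforts": joint torques, N m; "ee_pos": TCP position; "orientation": TCP orientation; "wrist_force": force on the tool from outside, world axes, zero at the start; "ft_torque": the same for the moment, N m; "width": opening from 0.0 (shut) to 1.0 (fully open); "finger_force": force on a finger pad.
Only numpy, scipy, OpenCV 4.12 (cv2) and the standard library are available. Lean on these libraries where they do the work, as an engineer would, in place of code of your own. Each camera call takes 0.05 s, during which the arm holds its last target. There are 200 camera calls.

## Working session

There is one attempt and no reset: what is moved stays moved. The work goes in short steps, Python scripts to look and compute and a tool call to move; the robot and the scene stay as the last step left them, time stands still between calls to the robot, and variables do not carry over. Pictures are saved under pics/ and viewed, at most 11 in all, crops included, and the job is handed in when it is done.

Besides the shell and the picture viewer there is one more tool, called as a command line: name --argument value ..., lists and objects as JSON in quotes. servo_tool: Moves the arm, as the interface text tells. Its arguments: {"type":"object","properties":{"moves":{"type":"array","items":{"type":"object","properties":{"claw":{"type":"number"},"delta_pos":{"type":"array","items":{"type":"number"}},"yaw":{"type":"number"}}}},"grip_force":{"type":"number"}},"required":["moves"]}

```bash
mkdir -p pics; cat > h.py <<'E'
import numpy as np,cv2
from plant import *
def ray(c,px,z):
    M=np.array(c["world_to_cam"]);R=M[:3,:3];o=-R.T@M[:3,3]
    px=np.atleast_2d(np.asarray(px,float))
    d=np.c_[(px[:,0]-c["cx"])/c["fx"],-(px[:,1]-c["cy"])/c["fy"],-np.ones(len(px))]@R
    return o+d*((z-o[2])/d[:,2])[:,None]
def proj(c,p):
    M=np.array(c["world_to_cam"]);q=np.atleast_2d(p)@M[:3,:3].T+M[:3,3]
    return np.c_[c["cx"]+c["fx"]*q[:,0]/-q[:,2],c["cy"]-c["fy"]*q[:,1]/-q[:,2]]
E
python3 - <<'E'
from h import *
for n in("top","side"):
    c=capture(n);cv2.imwrite(f"pics/{n}0.png",c["img"][:,:,::-1]);print(n,[k for k in c if k!="img"],np.round(c["world_to_cam"],3).tolist(),c["fx"])
    for t in "highlighter pen_tray short_tray calculator dock eraser stapler clip_dish tape_roll note_pad".split():
        for r in place_of(c,t)[:4]: print(t,round(r["conf"],2),np.round(r["pixel"]),np.round(ray(c,r["pixel"],0)[0],3))
print(state())
E
```

```text
top ['fx', 'fy', 'cx', 'cy', 'world_to_cam', 'shot'] [[0.008, -1.0, -0.004, 0.037], [0.991, 0.007, 0.136, -0.541], [-0.136, -0.005, 0.991, -1.209], [0.0, 0.0, 0.0, 1.0]] 551.6396408769336
highlighter 0.93 [365. 242.] [ 0.543 -0.057  0.   ]
highlighter 0.59 [261. 348.] [0.301 0.179 0.   ]
pen_tray 0.79 [481. 217.] [ 0.607 -0.329  0.   ]
short_tray 0.97 [460. 280.] [ 0.458 -0.276  0.   ]
calculator 0.93 [258. 240.] [0.547 0.191 0.   ]
calculator 0.86 [179. 198.] [0.646 0.38  0.   ]
calculator 0.33 [460. 280.] [ 0.458 -0.275  0.   ]
dock 0.38 [482. 219.] [ 0.6   -0.331  0.   ]
eraser 0.64 [453. 281.] [ 0.455 -0.259  0.   ]
stapler 0.81 [333. 317.] [0.37  0.016 0.   ]
clip_dish 0.85 [384. 168.] [ 0.723 -0.103  0.   ]
clip_dish 0.63 [404. 329.] [ 0.346 -0.145  0.   ]
tape_roll 0.95 [336. 163.] [0.732 0.01  0.   ]
tape_roll 0.22 [406. 332.] [ 0.34 -0.15  0.  ]
note_pad 0.92 [403. 329.] [ 0.346 -0.143  0.   ]
side ['fx', 'fy', 'cx', 'cy', 'world_to_cam', 'shot'] [[0.996, -0.086, 0.016, -0.508], [0.055, 0.754, 0.654, -0.07], [-0.069, -0.651, 0.756, -0.767], [0.0, 0.0, 0.0, 1.0]] 446.18004903
[... 577 characters left out ...]
y([-1.26264063e+00,  1.23802851e-01,  1.65033266e+00, -3.44093164e-05,
        1.36751550e+00, -8.25775171e-02]), 'joint_vel': array([-1.19493381e-04,  8.12968740e-05, -2.00687453e-04, -6.15083009e-04,
       -1.08064494e-03,  5.00605642e-04]), 'joint_efforts': array([ 1.46758312e-04, -4.23605990e+01, -3.65761864e+01, -1.51223858e-04,
        5.99126215e-04, -1.66150852e-05]), 'ee_pos': array([ 0.24753246, -0.60098948,  0.24530103]), 'orientation': array([ 9.80975892e-01,  1.94129590e-01, -2.00274074e-05, -2.70977080e-05]), 'wrist_force': array([0.15887414, 0.43436514, 0.26129632]), 'ft_torque': array([-0.02571395,  0.02790862, -0.00803126]), 'finger_force': 0.0, 'width': 0.9994596020877221}
```

View pics/top0.png

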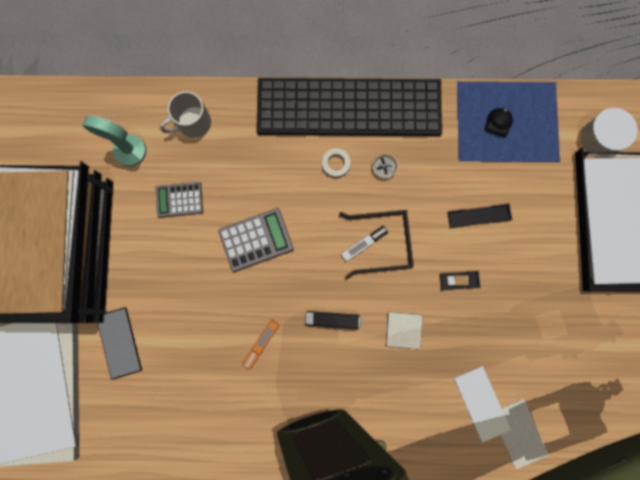

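View pics/side0.png

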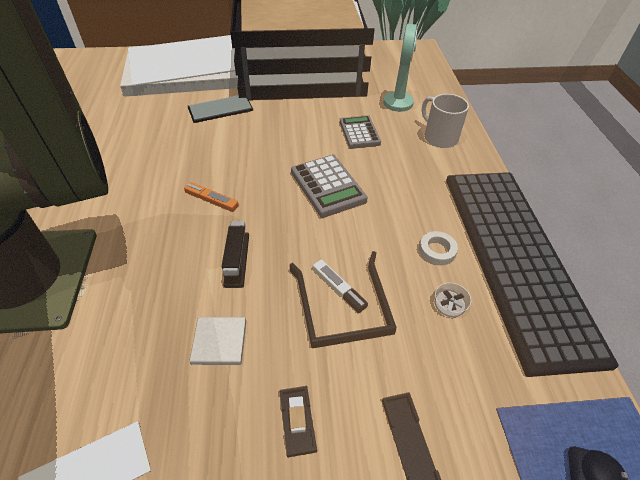

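The top view shows these candidates for the highlighter: white/black at (365,243), inside the dock, and orange at (261,345). Trays: the long one is at (480,216), the short one with the eraser at (460,281). Calculators: large at (256,240), small at (179,199). I choose the white/black highlighter, the long tray and the large calculator. Next I'll measure them precisely and check in a close crop.

```bash
cat > m.py <<'E'
from h import *
from scipy.optimize import minimize
def rect(c,mask,z):
    m=mask.astype(np.uint8);k=cv2.findContours(m,0,2)[0];k=max(k,key=cv2.contourArea)[:,0]
    w=ray(c,k,z)[:,:2].astype(np.float32)*1000
    (x,y),(a,b),t=cv2.minAreaRect(w)
    if a<b:a,b,t=b,a,t+90
    return np.round([x,y,a,b,t],1)
def near(c,t,px):
    return min(cut_out(c,t),key=lambda r:np.hypot(*(np.array(r["pixel"])-px)))
def box(x0,x1,y0,y1,z): return [[x0,y0,z],[x1,y0,z],[x1,y1,z],[x0,y1,z]]
def dockpolys():
    P=[box(.073,.081,-.0675,.0675,0)]
    for s in(1,-1):
        P+= [box(-.053,.073,s*.0595,s*.0675,0),[[-.053,s*.0595,0],[-.075,s*.0715,0],[-.075,s*.0795,0],[-.053,s*.0675,0]]]
    return [np.array(p) for p in P]
def place(P,x,y,t,z):
    R=np.array([[np.cos(t),-np.sin(t)],[np.sin(t),np.cos(t)]])
    return np.c_[P[:,:2]@R.T+[x,y],np.full(len(P),z)]
def render(c,q,S=4):
    im=np.zeros((480*S,640*S),np.uint8)
    for P in dockpolys():
        A=proj(c,place(P,*q,.022));B=proj(c,place(P,*q,0))
        h=cv2.convexHull(np.r_[A,B].astype(np.float32))
        cv2.fillPoly(im,[np.round((h*1+.5)*S).astype(int)],255)
    return cv2.resize(im,(640,480),interpolation=cv2.INTER_AREA)/255.
E
python3 - <<'E'
from m import *
c=capture("top")
for t,px,z in(("highlighter",(365,243),.012),("pen_tray",(480,216),.011),("calculator",(256,240),.02),("short_tray",(460,281),.011),("stapler",(333,320),.04)):
    r=near(c,t,px);print(t,r["conf"],np.round(r["pixel"]),rect(c,r["mask"],z))
g=c["img"].astype(float).max(2);win=np.zeros((480,640),bool);win[195:290,330:425]=1
d=np.clip((110-g)/70,0,1)*win
hm=cv2.dilate(near(c,"highlighter",(365,243))["mask"].astype(np.uint8),np.ones((5,5)))>0
hm[225:260,340:392]=1
d[hm]=0
f=lambda q:(np.abs(render(c,(q[0],q[1],q[2]))-d)*win*~hm).sum()
best=min((minimize(f,[x,-.08,a],method="Nelder-Mead",options=dict(initial_simplex=[[x,-.08,a],[x+.02,-.08,a],[x,-.06,a],[x,-.08,a+.1]])) for x in(.54,.55) for a in(-1.5,-1.6)),key=lambda r:r.fun)
print("dock",best.x,best.fun,d.sum())
im=c["img"][190:300,215:525,::-1].copy();im=cv2.resize(im,None,fx=2.58,fy=2.58,interpolation=cv2.INTER_CUBIC)
for P in dockpolys():
    cv2.polylines(im,[np.round((proj(c,place(P,*best.x,.022))-[215,190]+.5)*2.58).astype(int)],True,(0,0,255),1)
cv2.imwrite("pics/crop1.png",im)
E
```

```text
highlighter 0.81 [362. 244.] [539.5 -55.6 118.9  22.4 124.1]
pen_tray 0.89 [480. 217.] [ 607.1 -322.6  146.3   40.7   97.3]
calculator 0.83 [256. 240.] [545.5 195.3 149.2 105.6 110.8]
short_tray 0.64 [466. 280.] [ 456.2 -272.8   90.    40.5   94.8]
stapler 0.59 [335. 322.] [364.5  17.6 117.8  33.   88. ]
dock [ 0.54280129 -0.07798544 -1.47961361] 398.3649859943978 517.7285714285714
```

View pics/crop1.png

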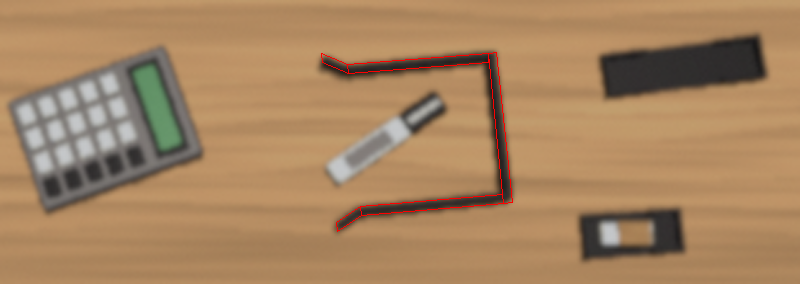

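The crop confirms the choice: the white body with the black cap, inside the dock. The dock outline fits as well. I'll approach it now.

servo_tool --moves '[{"delta_pos": [0.292, 0.545, 0], "yaw": 101.7, "claw": 0.045}, {"delta_pos": [0.292, 0.545, 0], "yaw": 101.7, "claw": 0.045}, {"delta_pos": [0.292, 0.545, 0], "yaw": 101.7, "claw": 0.045}, {"delta_pos": [0.292, 0.545, 0], "yaw": 101.7, "claw": 0.045}, {"delta_pos": [0.292, 0.545, 0], "yaw": 101.7, "claw": 0.045}, {"delta_pos": [0.292, 0.545, 0], "yaw": 101.7, "claw": 0.045}, {"delta_pos": [0.292, 0.545, 0], "yaw": 101.7, "claw": 0.045}, {"delta_pos": [0.292, 0.545, 0], "yaw": 101.7, "claw": 0.045}, {"delta_pos": [0.292, 0.545, 0], "yaw": 101.7, "claw": 0.045}, {"delta_pos": [0.292, 0.545, 0], "yaw": 101.7, "claw": 0.045}, {"delta_pos": [0.292, 0.545, 0], "yaw": 101.7, "claw": 0.045}, {"delta_pos": [0.292, 0.545, 0], "yaw": 101.7, "claw": 0.045}, {"delta_pos": [0.292, 0.545, 0], "yaw": 101.7, "claw": 0.045}, {"delta_pos": [0.292, 0.545, 0], "yaw": 101.7, "claw": 0.045}, {"delta_pos": [0.292, 0.545, 0], "yaw": 101.7, "claw": 0.045}, {"delta_pos": [0.292, 0.545, -0.1], "yaw": 101.7, "claw": 0.045}, {"delta_pos": [0.292, 0.545, -0.18], "yaw": 101.7, "claw": 0.045}, {"delta_pos": [0.292, 0.545, -0.195], "yaw": 101.7, "claw": 0.045}, {"delta_pos": [0.292, 0.545, -0.205], "yaw": 101.7, "claw": 0.045}, {"delta_pos": [0.292, 0.545, -0.205], "yaw": 101.7, "claw": 0.045}]' --grip_force 30

```text
time: 3.12
ee_pos: [0.5391, -0.0556, 0.0383]
orientation: [0.469, 0.883, -0.0, -0.0]
wrist_force: [0.8, 0.1, -0.0]
width: 0.532
finger_force: 0.0
```

```bash
python3 - <<'E'
from h import *
c=capture("side");s=state();print(s["ee_pos"],s["orientation"],s["wrist_force"],s["width"])
p=s["ee_pos"];print(proj(c,[p,[p[0],p[1],0],[p[0],p[1],p[2]-.014]]))
cv2.imwrite("pics/side1.png",cv2.resize(c["img"][200:350,240:440,::-1],None,fx=4,fy=4,interpolation=cv2.INTER_CUBIC))
E
```

```text
[ 0.53302424 -0.05460395  0.02993819] [ 0.46867989  0.88333781 -0.00208658 -0.00700835] [-5.40578447  0.60738038 -4.77838697] 0.5275138157470375
[[334.28786765 276.30264476]
 [333.51170971 286.57142822]
 [333.91912463 281.18121647]]
```

View pics/side1.png

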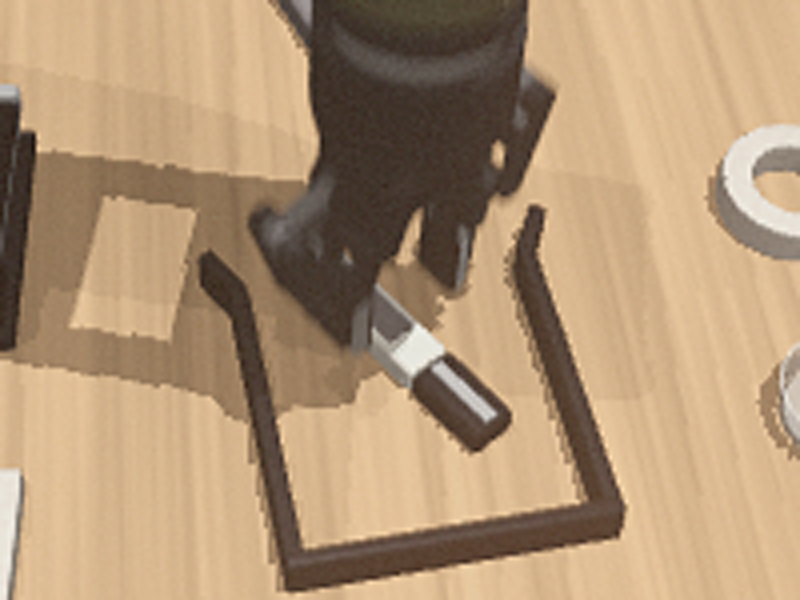

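Fingers straddle the highlighter; the arm may still be settling. I'll hold two rows and check.

servo_tool --moves '[{"delta_pos": [0, 0, 0]}, {"delta_pos": [0, 0, 0]}, {"delta_pos": [0, 0, 0]}]'

```text
invalid input
```

```bash
python3 - <<'E'
from h import *
for i in range(2):
    c=capture("side");s=state();print(s["time"],s["ee_pos"],s["orientation"],s["wrist_force"],s["joint_vel"])
E
```

```text
3.2167 [ 0.53344126 -0.05468425  0.03298711] [ 0.46868687  0.88333154 -0.00216169 -0.00730289] [-0.24048593 -0.32220832  0.04370169] [ 8.62309859e-05 -8.22237455e-02 -8.54406144e-02 -1.03267717e-03
  5.93533299e-02  6.61092756e-04]
3.2667 [ 0.53663188 -0.05537045  0.03715894] [ 0.46876619  0.88331301 -0.00114543 -0.00388223] [ 0.17999559 -0.19859543  1.54867011] [ 0.00095632 -0.06740791 -0.08505333  0.00040691 -0.00042059 -0.00034095]
```

servo_tool --moves '[{"delta_pos": [0, 0, -0.01], "yaw": 0, "claw": 0.045}, {"delta_pos": [0, 0, -0.018], "yaw": 0, "claw": 0.045}, {"delta_pos": [0, 0, -0.022], "yaw": 0, "claw": 0.045}, {"delta_pos": [0, 0, -0.022], "yaw": 0, "claw": 0.045}, {"delta_pos": [0, 0, -0.022], "yaw": 0, "claw": 0.045}, {"delta_pos": [0, 0, -0.022], "yaw": 0, "claw": 0.015}, {"delta_pos": [0, 0, -0.022], "yaw": 0, "claw": 0.015}, {"delta_pos": [0, 0, -0.022], "yaw": 0, "claw": 0.015}, {"delta_pos": [0, 0, -0.022], "yaw": 0, "claw": 0.015}, {"delta_pos": [0, 0, -0.022], "yaw": 0, "claw": 0.015}, {"delta_pos": [0, 0, -0.022], "yaw": 0, "claw": 0.015}, {"delta_pos": [0, 0, -0.022], "yaw": 0, "claw": 0.015}]' --grip_force 30

```text
time: 4.27
ee_pos: [0.5404, -0.0561, 0.0193]
orientation: [0.469, 0.883, 0.0, 0.001]
wrist_force: [-1.1, -0.1, 5.2]
width: 0.245
finger_force: 30.3
```

servo_tool --moves '[{"delta_pos": [0, 0, 0.012], "yaw": 0, "claw": 0.015}, {"delta_pos": [0, 0, 0.035], "yaw": 0, "claw": 0.015}, {"delta_pos": [0, 0, 0.06], "yaw": 0, "claw": 0.015}, {"delta_pos": [0.004, -0.015, 0.07], "yaw": -1, "claw": 0.015}, {"delta_pos": [0.01, -0.04, 0.07], "yaw": -4, "claw": 0.015}, {"delta_pos": [0.017, -0.07, 0.07], "yaw": -7, "claw": 0.015}, {"delta_pos": [0.025, -0.1, 0.07], "yaw": -10, "claw": 0.015}, {"delta_pos": [0.0325, -0.13, 0.07], "yaw": -13, "claw": 0.015}, {"delta_pos": [0.04, -0.16, 0.07], "yaw": -16, "claw": 0.015}, {"delta_pos": [0.0475, -0.19, 0.07], "yaw": -19, "claw": 0.015}, {"delta_pos": [0.055, -0.22, 0.07], "yaw": -22, "claw": 0.015}, {"delta_pos": [0.061, -0.245, 0.07], "yaw": -25, "claw": 0.015}, {"delta_pos": [0.065, -0.26, 0.065], "yaw": -26.8, "claw": 0.015}, {"delta_pos": [0.067, -0.2665, 0.055], "yaw": -26.8, "claw": 0.015}, {"delta_pos": [0.067, -0.2665, 0.045], "yaw": -26.8, "claw": 0.015}, {"delta_pos": [0.067, -0.2665, 0.035], "yaw": -26.8, "claw": 0.015}, {"delta_pos": [0.067, -0.2665, 0.03], "yaw": -26.8, "claw": 0.015}, {"delta_pos": [0.067, -0.2665, 0.03], "yaw": -26.8, "claw": 0.015}, {"delta_pos": [0.067, -0.2665, 0.03], "yaw": -26.8, "claw": 0.015}]'

```text
time: 5.85
ee_pos: [0.6061, -0.3211, 0.0474]
orientation: [0.66, 0.751, -0.0, -0.001]
wrist_force: [0.2, -0.2, 0.1]
width: 0.245
finger_force: 29.7
```

```bash
python3 - <<'E'
from m import *
s=state();print(s["ee_pos"],s["orientation"],s["wrist_force"],s["width"],s["finger_force"])
c=capture("side")
cv2.imwrite("pics/side2.png",cv2.resize(c["img"][330:480,320:520,::-1],None,fx=4,fy=4,interpolation=cv2.INTER_CUBIC))
t=capture("top")
cv2.imwrite("pics/top2.png",cv2.resize(t["img"][170:270,430:530,::-1],None,fx=6,fy=6,interpolation=cv2.INTER_CUBIC))
for r in cut_out(t,"highlighter")[:3]: print(r["conf"],r["pixel"],rect(t,r["mask"],.05))
E
```

```text
[ 0.60606175 -0.3210671   0.04736064] [ 6.60199856e-01  7.51089313e-01 -1.11831972e-04 -9.90779880e-04] [ 0.18228779 -0.24943435  0.14531579] 0.24527920306467635 29.672440588474274
0.9 [260.2, 347.8] [310.2 175.1 116.9  23.  147.7]
```

View pics/side2.png

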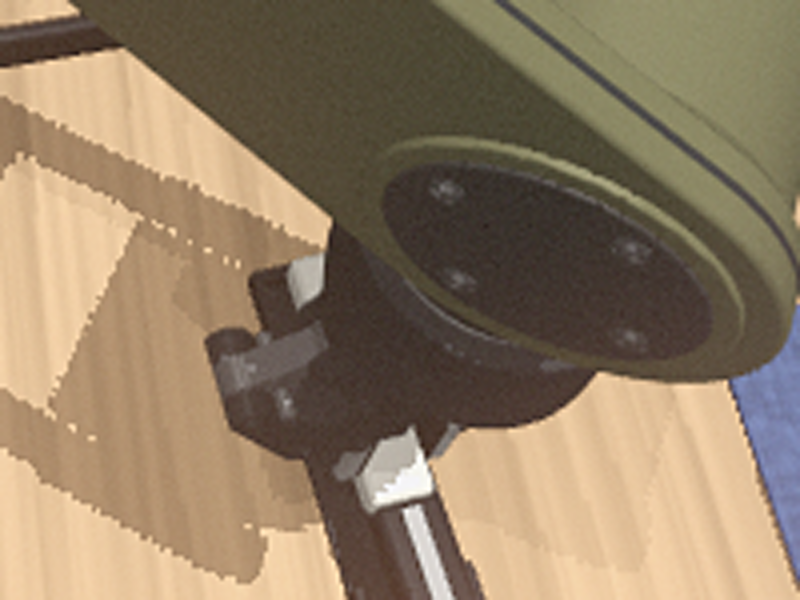

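View pics/top2.png

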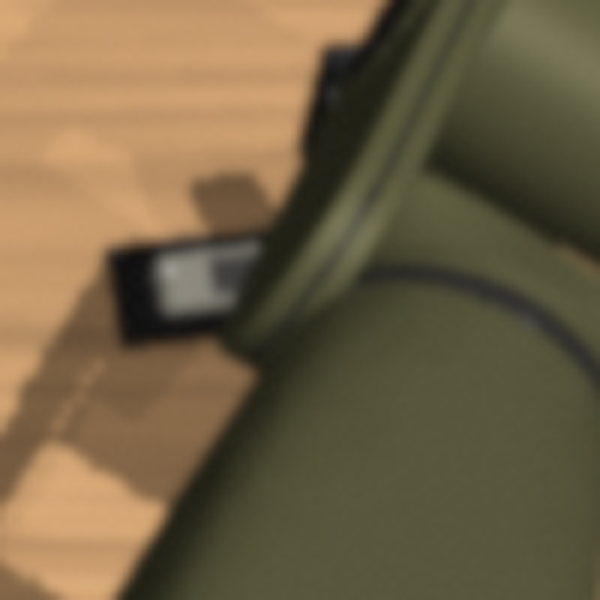

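The highlighter is held level and parallel to the tray. Its white end is visible at about (456.3, 217.5) in the top view.

```bash
python3 - <<'E'
from h import *
t=capture("top")
a=ray(t,[[430+158/6-.5,170+258/6-.5],[430+164/6-.5,170+318/6-.5]],.042)[:,:2]
u=np.array([np.cos(np.radians(97.3)),np.sin(np.radians(97.3))])
print(a, a.mean(0)-60e-3*u)
E
```

```text
[[ 0.60776345 -0.25999722]
 [ 0.58483496 -0.2616841 ]] [ 0.60392308 -0.32035433]
```

servo_tool --moves '[{"delta_pos": [0.002, -0.001, -0.005], "yaw": 0, "claw": 0.015}, {"delta_pos": [0.002, -0.001, -0.01], "yaw": 0, "claw": 0.015}, {"delta_pos": [0.002, -0.001, -0.015], "yaw": 0, "claw": 0.015}, {"delta_pos": [0.002, -0.001, -0.019], "yaw": 0, "claw": 0.015}, {"delta_pos": [0.002, -0.001, -0.022], "yaw": 0, "claw": 0.015}, {"delta_pos": [0.002, -0.001, -0.024], "yaw": 0, "claw": 0.015}, {"delta_pos": [0.002, -0.001, -0.0255], "yaw": 0, "claw": 0.015}, {"delta_pos": [0.002, -0.001, -0.0255], "yaw": 0, "claw": 0.015}, {"delta_pos": [0.002, -0.001, -0.0255], "yaw": 0, "claw": 0.015}]'

```text
time: 6.8
ee_pos: [0.6087, -0.3236, 0.023]
orientation: [0.661, 0.751, 0.0, 0.0]
wrist_force: [-0.1, 0.3, 0.0]
width: 0.245
finger_force: 29.7
```

servo_tool --moves '[{"delta_pos": [0, 0, -0.001], "yaw": 0, "claw": 0.015}, {"delta_pos": [0, 0, -0.0015], "yaw": 0, "claw": 0.015}, {"delta_pos": [0, 0, -0.0015], "yaw": 0, "claw": 0.015}, {"delta_pos": [0, 0, -0.0015], "yaw": 0, "claw": 0.015}]'

```text
time: 7.13
ee_pos: [0.6089, -0.3237, 0.0224]
orientation: [0.661, 0.751, 0.0, 0.0]
wrist_force: [-1.7, 1.3, 5.4]
width: 0.248
finger_force: 30.3
```

servo_tool --moves '[{"delta_pos": [0, 0, 0.0005], "yaw": 0, "claw": 0.03}, {"delta_pos": [0, 0, 0.0005], "yaw": 0, "claw": 0.04}, {"delta_pos": [0, 0, 0.0005], "yaw": 0, "claw": 0.045}, {"delta_pos": [0, 0, 0.0005], "yaw": 0, "claw": 0.045}, {"delta_pos": [0, 0, 0.0005], "yaw": 0, "claw": 0.045}, {"delta_pos": [0, 0, 0.01], "yaw": 0, "claw": 0.045}, {"delta_pos": [0, 0, 0.03], "yaw": 0, "claw": 0.045}, {"delta_pos": [0, 0, 0.07], "yaw": 0, "claw": 0.045}, {"delta_pos": [0, 0, 0.1], "yaw": 0, "claw": 0.045}, {"delta_pos": [0.005, 0.04, 0.12], "yaw": -2, "claw": 0}, {"delta_pos": [0.008, 0.08, 0.12], "yaw": -2, "claw": 0}, {"delta_pos": [0.01, 0.12, 0.12], "yaw": -2, "claw": 0}, {"delta_pos": [0.02, 0.2, 0.12], "yaw": -2, "claw": 0}, {"delta_pos": [0.025, 0.25, 0.12], "yaw": -2, "claw": 0}, {"delta_pos": [0.025, 0.25, 0.12], "yaw": -2, "claw": 0}]'

```text
time: 8.38
ee_pos: [0.633, -0.0775, 0.1424]
orientation: [0.674, 0.739, 0.0, 0.001]
wrist_force: [0.7, -0.1, -0.9]
width: 0.003
finger_force: 0.0
```

```bash
python3 - <<'E'
from m import *
s=state();print(s["ee_pos"],s["width"])
t=capture("top")
for r in cut_out(t,"highlighter")[:3]: print(r["conf"],r["pixel"],rect(t,r["mask"],.015))
r=near(t,"pen_tray",(480,216));print(r["conf"],rect(t,r["mask"],.011))
r=near(t,"calculator",(256,240));print(r["conf"],rect(t,r["mask"],.02))
cv2.imwrite("pics/top3.png",cv2.resize(t["img"][180:260,430:530,::-1],None,fx=6,fy=6,interpolation=cv2.INTER_CUBIC))
E
```

```text
[ 0.63295832 -0.07750543  0.14241813] 0.0029328364823512946
0.93 [261.7, 346.8] [307.4 178.2 122.2  24.9 147. ]
0.66 [479.8, 217.2] [ 607.2 -323.6  120.3   23.3   98.1]
0.56 [ 606.7 -322.4  146.3   41.3   97.6]
0.59 [545.5 194.3 152.4 111.8 111.5]
```

View pics/top3.png

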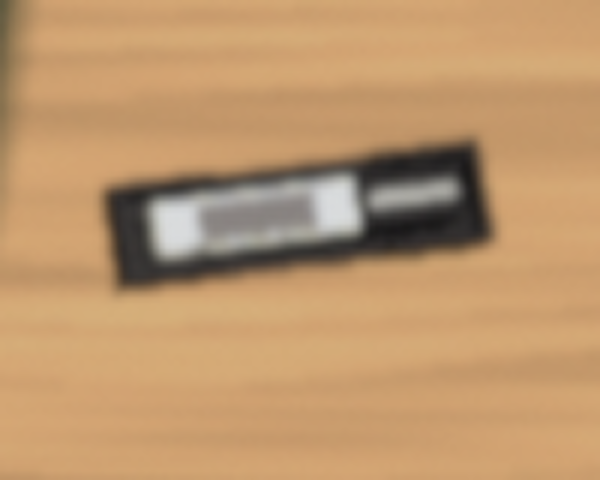

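The highlighter lies centred in the tray, face up. Next, the side nudge of the calculator.

servo_tool --moves '[{"delta_pos": [0.005, 0.04, 0], "yaw": 0, "claw": 0}, {"delta_pos": [0.005, 0.08, 0], "yaw": 0, "claw": 0}, {"delta_pos": [0.005, 0.12, 0], "yaw": 0, "claw": 0}, {"delta_pos": [0.005, 0.16, 0], "yaw": 0, "claw": 0}, {"delta_pos": [0.005, 0.2, 0], "yaw": 0, "claw": 0}, {"delta_pos": [0.005, 0.24, 0], "yaw": 0, "claw": 0}, {"delta_pos": [0.005, 0.268, -0.01], "yaw": 0, "claw": 0}, {"delta_pos": [0.005, 0.268, -0.05], "yaw": 0, "claw": 0}, {"delta_pos": [0.005, 0.268, -0.085], "yaw": 0, "claw": 0}, {"delta_pos": [0.005, 0.268, -0.105], "yaw": 0, "claw": 0}, {"delta_pos": [0.005, 0.268, -0.115], "yaw": 0, "claw": 0}, {"delta_pos": [0.005, 0.268, -0.1185], "yaw": 0, "claw": 0}, {"delta_pos": [0.005, 0.268, -0.1185], "yaw": 0, "claw": 0}, {"delta_pos": [0.005, 0.268, -0.1185], "yaw": 0, "claw": 0}]'

```text
time: 9.75
ee_pos: [0.6397, 0.1881, 0.0248]
orientation: [0.674, 0.739, 0.001, 0.001]
wrist_force: [0.4, 1.0, -0.1]
width: -0.001
finger_force: 0.0
```

servo_tool --moves '[{"delta_pos": [-0.008, -0.001, 0], "yaw": 0, "claw": 0}, {"delta_pos": [-0.014, -0.001, 0], "yaw": 0, "claw": 0}, {"delta_pos": [-0.019, -0.002, 0], "yaw": 0, "claw": 0}, {"delta_pos": [-0.023, -0.002, 0], "yaw": 0, "claw": 0}, {"delta_pos": [-0.027, -0.002, 0], "yaw": 0, "claw": 0}, {"delta_pos": [-0.031, -0.003, 0], "yaw": 0, "claw": 0}, {"delta_pos": [-0.035, -0.003, 0], "yaw": 0, "claw": 0}, {"delta_pos": [-0.039, -0.003, 0], "yaw": 0, "claw": 0}, {"delta_pos": [-0.043, -0.004, 0], "yaw": 0, "claw": 0}, {"delta_pos": [-0.047, -0.004, 0], "yaw": 0, "claw": 0}, {"delta_pos": [-0.05, -0.004, 0], "yaw": 0, "claw": 0}, {"delta_pos": [-0.05, -0.004, 0], "yaw": 0, "claw": 0}]'

```text
time: 10.75
ee_pos: [0.5883, 0.1847, 0.0238]
orientation: [0.674, 0.739, 0.001, 0.001]
wrist_force: [4.4, -0.6, 4.8]
width: -0.001
finger_force: 2.5
```

```bash
cat > c.py <<'E'
from m import *
s=state();print(s["ee_pos"],s["wrist_force"])
D=np.array([.5428,-.078]);t=np.radians(-84.8);u=np.array([np.cos(t),np.sin(t)]);v=np.array([-u[1],u[0]])
for n in("top","side"):
    c=capture(n)
    px=proj(c,[.545,.16,.02])[0]
    r=near(c,"calculator",px);q=rect(c,r["mask"],.02 if n=="top" else .015)
    d=q[:2]/1000-D;print(n,round(r["conf"],2),q,"dock frame",np.round(d@u,4),np.round(d@v,4),"yaw err",round(q[4]-180+84.8,1))
E
python3 c.py
```

```text
[0.58833166 0.18474535 0.02376744] [ 4.40226512 -0.57130741  4.77449716]
top 0.71 [500.3 127.2  40.6  19.8  15. ] dock frame -0.2082 -0.0237 yaw err -80.2
side 0.8 [517.1 193.2 166.4 107.5 105.8] dock frame -0.2724 -0.001 yaw err 10.6
```

servo_tool --moves '[{"delta_pos": [0.01, 0, 0], "yaw": 0, "claw": 0}, {"delta_pos": [0.02, 0, 0.01], "yaw": 0, "claw": 0}, {"delta_pos": [0.02, 0, 0.05], "yaw": 0, "claw": 0}, {"delta_pos": [0.02, 0, 0.08], "yaw": 0, "claw": 0.06}, {"delta_pos": [0, 0.03, 0.09], "yaw": 0, "claw": 0.06}, {"delta_pos": [-0.02, 0.06, 0.09], "yaw": 0, "claw": 0.06}, {"delta_pos": [-0.05, 0.1, 0.09], "yaw": 0, "claw": 0.06}, {"delta_pos": [-0.073, 0.13, 0.09], "yaw": 0, "claw": 0.06}, {"delta_pos": [-0.073, 0.13, 0.09], "yaw": 0, "claw": 0.06}, {"delta_pos": [-0.073, 0.13, 0.09], "yaw": 0, "claw": 0.06}]'

```text
time: 11.78
ee_pos: [0.5118, 0.3159, 0.1109]
orientation: [0.672, 0.74, -0.002, -0.001]
wrist_force: [-0.1, -0.5, 0.3]
width: 0.702
finger_force: 0.0
```

```bash
cat >> c.py <<'E'
import sys
if len(sys.argv)>1:
    c=capture("top");cv2.imwrite("pics/"+sys.argv[1]+".png",cv2.resize(c["img"][160:310,190:440,::-1],None,fx=3.2,fy=3.2,interpolation=cv2.INTER_CUBIC))
E
python3 c.py top4
```

```text
[0.51181507 0.31587584 0.11085534] [-0.0742419  -0.49676002  0.34962714]
top 0.82 [514.5 197.5 153.1 107.1 106.2] dock frame -0.2769 -0.0032 yaw err 11.0
side 0.8 [517.3 193.6 169.1 112.9 106.3] dock frame -0.2728 -0.0008 yaw err 11.1
```

View pics/top4.png

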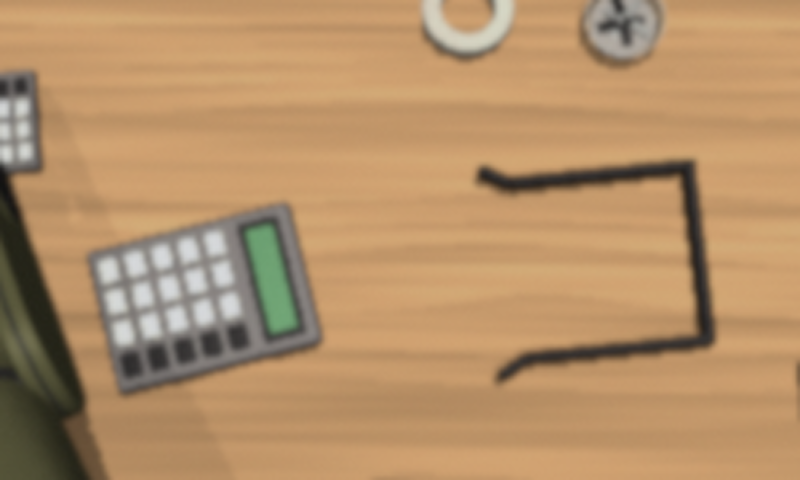

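The calculator is now 3 mm off the dock axis with 11° of yaw error, and the two-finger push will straighten it. I'll lower behind it.

servo_tool --moves '[{"delta_pos": [-0.004, 0.003, -0.03], "yaw": -0.3, "claw": 0.06}, {"delta_pos": [-0.004, 0.003, -0.06], "yaw": -0.3, "claw": 0.06}, {"delta_pos": [-0.004, 0.003, -0.08], "yaw": -0.3, "claw": 0.06}, {"delta_pos": [-0.004, 0.003, -0.089], "yaw": -0.3, "claw": 0.06}, {"delta_pos": [-0.004, 0.003, -0.094], "yaw": -0.3, "claw": 0.06}, {"delta_pos": [-0.004, 0.003, -0.094], "yaw": -0.3, "claw": 0.06}, {"delta_pos": [-0.004, 0.003, -0.094], "yaw": -0.3, "claw": 0.06}]'

```text
time: 12.62
ee_pos: [0.5121, 0.3177, 0.02]
orientation: [0.676, 0.737, 0.001, 0.0]
wrist_force: [0.2, -0.1, 1.1]
width: 0.701
finger_force: 0.0
```

servo_tool --moves '[{"delta_pos": [-0.004, -0.008, -0.004], "yaw": 0, "claw": 0.06}, {"delta_pos": [-0.004, -0.014, -0.004], "yaw": 0, "claw": 0.06}, {"delta_pos": [-0.003, -0.02, -0.004], "yaw": 0, "claw": 0.06}, {"delta_pos": [-0.003, -0.026, -0.004], "yaw": 0, "claw": 0.06}, {"delta_pos": [-0.002, -0.032, -0.004], "yaw": 0, "claw": 0.06}, {"delta_pos": [-0.001, -0.038, -0.004], "yaw": 0, "claw": 0.06}, {"delta_pos": [0, -0.044, -0.004], "yaw": 0, "claw": 0.06}, {"delta_pos": [0, -0.05, -0.004], "yaw": 0, "claw": 0.06}, {"delta_pos": [0.001, -0.056, -0.004], "yaw": 0, "claw": 0.06}, {"delta_pos": [0.001, -0.062, -0.004], "yaw": 0, "claw": 0.06}, {"delta_pos": [0.002, -0.068, -0.004], "yaw": 0, "claw": 0.06}, {"delta_pos": [0.003, -0.074, -0.004], "yaw": 0, "claw": 0.06}, {"delta_pos": [0.003, -0.08, -0.004], "yaw": 0, "claw": 0.06}, {"delta_pos": [0.004, -0.086, -0.004], "yaw": 0, "claw": 0.06}, {"delta_pos": [0.004, -0.092, -0.004], "yaw": 0, "claw": 0.06}, {"delta_pos": [0.005, -0.098, -0.004], "yaw": 0, "claw": 0.06}, {"delta_pos": [0.005, -0.1, -0.004], "yaw": 0, "claw": 0.06}]'

```text
time: 14.03
ee_pos: [0.5159, 0.2167, 0.0147]
orientation: [0.676, 0.737, -0.0, 0.0]
wrist_force: [0.7, 2.5, 2.2]
width: 0.702
finger_force: 1.2
```

```bash
sed -i 's/\[.545,.16,.02\]/[.53,.13,.02]/' c.py; python3 c.py top5
```

```text
[0.51594349 0.21674816 0.01470956] [0.68553381 2.52741053 2.20799446]
top 0.77 [508.9 117.2 126.4 107.   95.2] dock frame -0.1975 -0.0161 yaw err 0.0
side 0.69 [510.2 126.3 166.4 106.8  94.6] dock frame -0.2064 -0.0139 yaw err -0.6
```

View pics/top5.png

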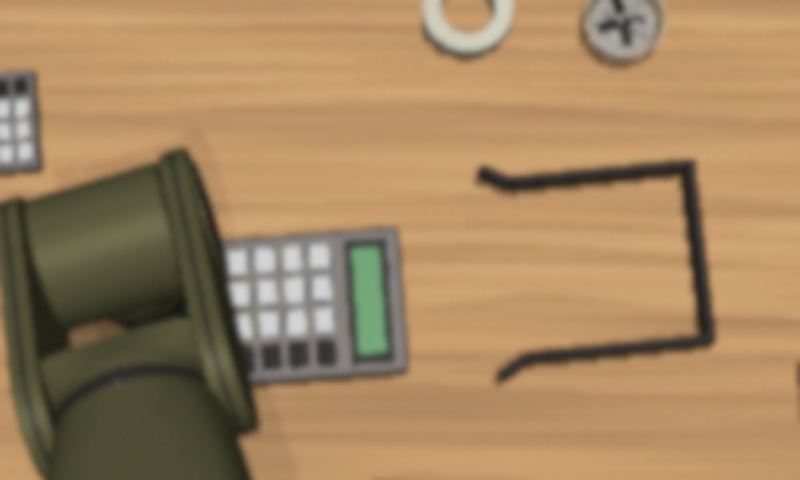

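Yaw is right but the calculator sits about 15 mm low (−x side) of the axis, so I'll nudge its other long side before going into the mouth.

servo_tool --moves '[{"delta_pos": [-0.001, 0.015, 0], "yaw": 0, "claw": 0.06}, {"delta_pos": [-0.002, 0.03, 0.01], "yaw": 0, "claw": 0.03}, {"delta_pos": [-0.01, 0.03, 0.05], "yaw": 0, "claw": 0}, {"delta_pos": [-0.03, 0.03, 0.08], "yaw": 0, "claw": 0}, {"delta_pos": [-0.06, 0.02, 0.095], "yaw": 0, "claw": 0}, {"delta_pos": [-0.09, -0.01, 0.095], "yaw": 0, "claw": 0}, {"delta_pos": [-0.096, -0.045, 0.095], "yaw": 0, "claw": 0}, {"delta_pos": [-0.096, -0.075, 0.095], "yaw": 0, "claw": 0}, {"delta_pos": [-0.096, -0.089, 0.08], "yaw": 0, "claw": 0}, {"delta_pos": [-0.096, -0.089, 0.05], "yaw": 0, "claw": 0}, {"delta_pos": [-0.096, -0.089, 0.025], "yaw": 0, "claw": 0}, {"delta_pos": [-0.096, -0.089, 0.014], "yaw": 0, "claw": 0}, {"delta_pos": [-0.096, -0.089, 0.009], "yaw": 0, "claw": 0}, {"delta_pos": [-0.096, -0.089, 0.009], "yaw": 0, "claw": 0}, {"delta_pos": [-0.096, -0.089, 0.009], "yaw": 0, "claw": 0}]'

```text
time: 15.53
ee_pos: [0.4206, 0.129, 0.0245]
orientation: [0.675, 0.737, 0.0, 0.0]
wrist_force: [-0.4, -0.2, -0.0]
width: 0.002
finger_force: 0.0
```

servo_tool --moves '[{"delta_pos": [0.007, 0.001, 0], "yaw": 0, "claw": 0}, {"delta_pos": [0.013, 0.001, 0], "yaw": 0, "claw": 0}, {"delta_pos": [0.018, 0.002, 0], "yaw": 0, "claw": 0}, {"delta_pos": [0.022, 0.002, 0], "yaw": 0, "claw": 0}, {"delta_pos": [0.026, 0.002, 0], "yaw": 0, "claw": 0}, {"delta_pos": [0.03, 0.003, 0], "yaw": 0, "claw": 0}, {"delta_pos": [0.033, 0.003, 0], "yaw": 0, "claw": 0}, {"delta_pos": [0.036, 0.003, 0], "yaw": 0, "claw": 0}, {"delta_pos": [0.036, 0.003, 0], "yaw": 0, "claw": 0}]'

```text
time: 16.28
ee_pos: [0.456, 0.1318, 0.0243]
orientation: [0.676, 0.737, -0.001, -0.001]
wrist_force: [-3.7, 0.1, 5.5]
width: -0.003
finger_force: 3.0
```

```bash
python3 c.py
```

```text
[0.45595464 0.131783   0.02433885] [-3.71413845  0.10959584  5.53561988]
top 0.73 [523.4 130.5 153.7 103.6  90.5] dock frame -0.2094 -0.0004 yaw err -4.7
side 0.89 [522.3 126.6 165.2 104.8  93.3] dock frame -0.2056 -0.0019 yaw err -1.9
```

servo_tool --moves '[{"delta_pos": [-0.01, 0, 0], "yaw": 0, "claw": 0}, {"delta_pos": [-0.02, 0, 0.01], "yaw": 0, "claw": 0}, {"delta_pos": [-0.02, 0.01, 0.05], "yaw": 0, "claw": 0}, {"delta_pos": [-0.01, 0.03, 0.08], "yaw": 0, "claw": 0.03}, {"delta_pos": [0.01, 0.06, 0.09], "yaw": 0, "claw": 0.06}, {"delta_pos": [0.035, 0.09, 0.09], "yaw": 0, "claw": 0.06}, {"delta_pos": [0.055, 0.115, 0.09], "yaw": 0, "claw": 0.06}, {"delta_pos": [0.057, 0.118, 0.08], "yaw": 0, "claw": 0.06}, {"delta_pos": [0.057, 0.118, 0.05], "yaw": 0, "claw": 0.06}, {"delta_pos": [0.057, 0.118, 0.02], "yaw": 0, "claw": 0.06}, {"delta_pos": [0.057, 0.118, 0.003], "yaw": 0, "claw": 0.06}, {"delta_pos": [0.057, 0.118, -0.006], "yaw": 0, "claw": 0.06}, {"delta_pos": [0.057, 0.118, -0.008], "yaw": 0, "claw": 0.06}, {"delta_pos": [0.057, 0.118, -0.008], "yaw": 0, "claw": 0.06}]'

```text
time: 17.65
ee_pos: [0.5123, 0.2493, 0.0154]
orientation: [0.676, 0.737, -0.001, -0.0]
wrist_force: [-0.1, -0.9, 0.3]
width: 0.701
finger_force: 0.0
```

servo_tool --moves '[{"delta_pos": [0.001, -0.008, 0], "yaw": 0, "claw": 0.06}, {"delta_pos": [0.002, -0.016, 0], "yaw": 0, "claw": 0.06}, {"delta_pos": [0.002, -0.024, 0], "yaw": 0, "claw": 0.06}, {"delta_pos": [0.003, -0.032, 0], "yaw": 0, "claw": 0.06}, {"delta_pos": [0.004, -0.04, 0], "yaw": 0, "claw": 0.06}, {"delta_pos": [0.005, -0.048, 0], "yaw": 0, "claw": 0.06}, {"delta_pos": [0.005, -0.056, 0], "yaw": 0, "claw": 0.06}, {"delta_pos": [0.006, -0.064, 0], "yaw": 0, "claw": 0.06}, {"delta_pos": [0.007, -0.072, 0], "yaw": 0, "claw": 0.06}, {"delta_pos": [0.008, -0.08, 0], "yaw": 0, "claw": 0.06}, {"delta_pos": [0.008, -0.088, 0], "yaw": 0, "claw": 0.06}, {"delta_pos": [0.009, -0.096, 0], "yaw": 0, "claw": 0.06}, {"delta_pos": [0.01, -0.104, 0], "yaw": 0, "claw": 0.06}, {"delta_pos": [0.011, -0.112, 0], "yaw": 0, "claw": 0.06}, {"delta_pos": [0.011, -0.12, 0], "yaw": 0, "claw": 0.06}, {"delta_pos": [0.012, -0.128, 0], "yaw": 0, "claw": 0.06}, {"delta_pos": [0.013, -0.136, 0], "yaw": 0, "claw": 0.06}, {"delta_pos": [0.013, -0.14, 0], "yaw": 0, "claw": 0.06}]'

```text
time: 19.15
ee_pos: [0.526, 0.1085, 0.0157]
orientation: [0.676, 0.737, -0.0, 0.0]
wrist_force: [0.6, 2.2, 1.1]
width: 0.704
finger_force: 1.2
```

```bash
sed -i 's/\[.53,.13,.02\]/[.53,.03,.02]/' c.py; python3 c.py top6
```

```text
[0.52595719 0.108499   0.01566252] [0.61710339 2.18391463 1.11983166]
top 0.65 [530.9   1.2 105.7 104.    4.6] dock frame -0.08 -0.0047 yaw err -90.6
side 0.56 [531.6  18.5 162.2 108.2  94.6] dock frame -0.0971 -0.0024 yaw err -0.6
```

View pics/top6.png

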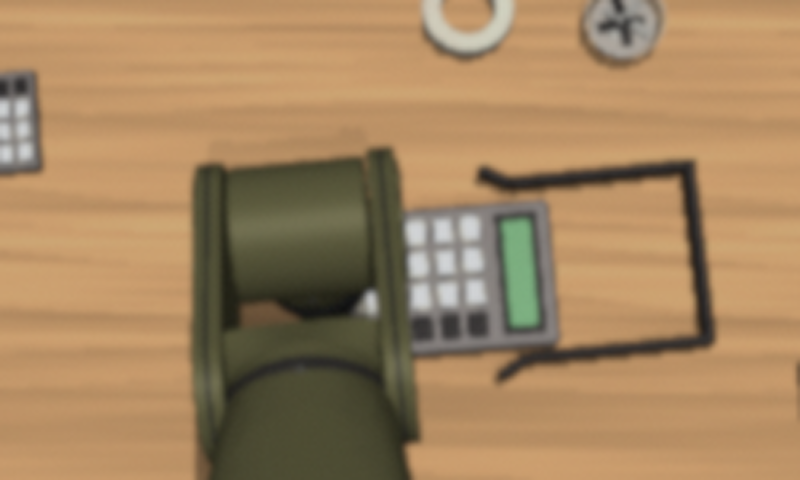

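The calculator is straight and inside the mouth, close to the lower wall at about (545,350) in the crop. I'll continue pushing.

servo_tool --moves '[{"delta_pos": [0.001, -0.008, 0], "yaw": 0, "claw": 0.06}, {"delta_pos": [0.002, -0.016, 0], "yaw": 0, "claw": 0.06}, {"delta_pos": [0.003, -0.024, 0], "yaw": 0, "claw": 0.06}, {"delta_pos": [0.004, -0.032, 0], "yaw": 0, "claw": 0.06}, {"delta_pos": [0.005, -0.04, 0], "yaw": 0, "claw": 0.06}, {"delta_pos": [0.006, -0.048, 0], "yaw": 0, "claw": 0.06}, {"delta_pos": [0.006, -0.055, 0], "yaw": 0, "claw": 0.06}, {"delta_pos": [0.007, -0.062, 0], "yaw": 0, "claw": 0.06}, {"delta_pos": [0.007, -0.069, 0], "yaw": 0, "claw": 0.06}, {"delta_pos": [0.008, -0.075, 0], "yaw": 0, "claw": 0.06}, {"delta_pos": [0.008, -0.081, 0], "yaw": 0, "claw": 0.06}, {"delta_pos": [0.008, -0.085, 0], "yaw": 0, "claw": 0.06}, {"delta_pos": [0.008, -0.085, 0], "yaw": 0, "claw": 0.06}]'

```text
time: 20.48
ee_pos: [0.5341, 0.0238, 0.0159]
orientation: [0.676, 0.737, -0.0, 0.0]
wrist_force: [0.3, 0.8, -0.0]
width: 0.699
finger_force: 0.0
```

```bash
sed -i 's/\[.53,.03,.02\]/[.54,-.06,.02]/' c.py; python3 c.py
```

```text
[0.53405039 0.02380827 0.01592651] [ 0.26324342  0.79058739 -0.04459561]
top 0.92 [540.6 -93.7 109.   86.    3.2] dock frame 0.0154 -0.0036 yaw err -92.0
side 0.89 [538.7 -63.9 160.6 107.8  95.5] dock frame -0.0144 -0.0028 yaw err 0.3
```

servo_tool --moves '[{"delta_pos": [0, -0.003, 0], "yaw": 0, "claw": 0.06}, {"delta_pos": [0.001, -0.006, 0], "yaw": 0, "claw": 0.06}, {"delta_pos": [0.001, -0.008, 0], "yaw": 0, "claw": 0.06}, {"delta_pos": [0.001, -0.01, 0], "yaw": 0, "claw": 0.06}, {"delta_pos": [0.001, -0.011, 0], "yaw": 0, "claw": 0.06}, {"delta_pos": [0.001, -0.012, 0], "yaw": 0, "claw": 0.06}]'

```text
time: 21.18
ee_pos: [0.535, 0.0126, 0.0159]
orientation: [0.676, 0.737, 0.0, -0.0]
wrist_force: [-0.2, 1.9, 0.4]
width: 0.704
finger_force: 0.9
```

servo_tool --moves '[{"delta_pos": [0, -0.001, 0], "yaw": 0, "claw": 0.06}, {"delta_pos": [0, -0.002, 0], "yaw": 0, "claw": 0.06}, {"delta_pos": [0, -0.003, 0], "yaw": 0, "claw": 0.06}, {"delta_pos": [0, -0.003, 0], "yaw": 0, "claw": 0.06}]'

```text
time: 21.52
ee_pos: [0.5349, 0.0095, 0.0158]
orientation: [0.676, 0.737, -0.0, 0.0]
wrist_force: [-0.6, 1.1, 0.3]
width: 0.703
finger_force: 0.5
```

servo_tool --moves '[{"delta_pos": [0, -0.001, 0], "yaw": 0, "claw": 0.06}, {"delta_pos": [0, -0.002, 0], "yaw": 0, "claw": 0.06}, {"delta_pos": [0, -0.003, 0], "yaw": 0, "claw": 0.06}, {"delta_pos": [0, -0.003, 0], "yaw": 0, "claw": 0.06}]'

```text
time: 21.85
ee_pos: [0.5348, 0.008, 0.0159]
orientation: [0.676, 0.737, 0.001, -0.001]
wrist_force: [-0.4, 8.5, 2.1]
width: 0.701
finger_force: 4.2
```

The force jump to 8.5 N shows it is against the back wall. I'll press 1 mm more, then retreat and check.

servo_tool --moves '[{"delta_pos": [0, -0.001, 0], "yaw": 0, "claw": 0.06}, {"delta_pos": [0, -0.001, 0], "yaw": 0, "claw": 0.06}, {"delta_pos": [0, 0.003, 0], "yaw": 0, "claw": 0.06}, {"delta_pos": [0, 0.015, 0], "yaw": 0, "claw": 0.06}, {"delta_pos": [-0.003, 0.035, 0], "yaw": 0, "claw": 0.06}, {"delta_pos": [-0.003, 0.05, 0.03], "yaw": 0, "claw": 0.06}, {"delta_pos": [-0.003, 0.08, 0.07], "yaw": 0, "claw": 0.06}, {"delta_pos": [-0.01, 0.12, 0.11], "yaw": 0, "claw": 0.06}, {"delta_pos": [-0.02, 0.16, 0.15], "yaw": 0, "claw": 0.06}, {"delta_pos": [-0.03, 0.2, 0.15], "yaw": 0, "claw": 0.06}, {"delta_pos": [-0.03, 0.2, 0.15], "yaw": 0, "claw": 0.06}, {"delta_pos": [-0.03, 0.2, 0.15], "yaw": 0, "claw": 0.06}]'

```text
time: 22.85
ee_pos: [0.5055, 0.2116, 0.1699]
orientation: [0.674, 0.739, 0.003, 0.001]
wrist_force: [0.7, 0.5, 0.4]
width: 0.705
finger_force: 0.0
```

```bash
python3 c.py; python3 - <<'E'
from m import *
c=capture("top")
for t,z in(("highlighter",.015),("pen_tray",.011)):
    r=near(c,t,(480,216));print(t,rect(c,r["mask"],z))
cv2.imwrite("pics/top7.png",cv2.resize(c["img"][130:340,240:520,::-1],None,fx=2.8,fy=2.8,interpolation=cv2.INTER_CUBIC))
E
```

```text
[0.50550668 0.21156972 0.16994889] [0.73155587 0.47923477 0.44203602]
top 0.57 [537.4 -76.2 150.  107.9  95.4] dock frame -0.0023 -0.0052 yaw err 0.2
side 0.73 [539.5 -75.9 152.7 109.1  95.5] dock frame -0.0024 -0.0031 yaw err 0.3
highlighter [ 606.6 -322.3  121.3   23.4   98.1]
pen_tray [ 607.4 -322.3  146.3   44.1   98.3]
```

View pics/top7.png

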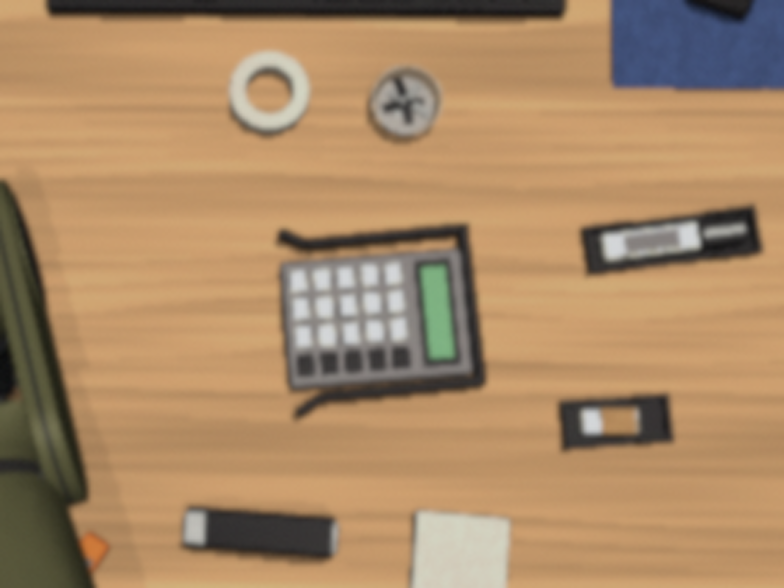

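The calculator is against the back wall and straight, the highlighter is centred in its tray, and the bystanders are unmoved.

```bash
python3 -c "
from plant import *
print(hand_in())"
```

```text
the job is handed in; nothing more can be done
None
```

I handed the job in at about 23 s of the 64 s limit, with no verdict returned. In the last picture the highlighter lay face up, within about 1 mm of the pen tray's centre. The calculator was against the dock's back wall, 3–5 mm off the centre line, and the bystanders looked unmoved.

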